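# Rock the angle gauge on the uneven joist offcut until it reads the mark

### The job

Press the start button on the reading recorder fully down and let it come back up. Then take hold of the angle gauge and rock it, where it stands, over the half-round batten across the top of the fixed joist offcut until its swinging pointer settles on the set mark. Finish while still holding it there, the middle of its foot resting on the batten (not lifted off), pointer steady on the mark; do not shove or knock over the other things on the bench.

Things in the scene. Friction and masses are not known exactly. Their poses are not given: they have to be found in the camera images.
- stud: Joist offcut, fixed to the bench: pale timber block 89 (x) by 220 (y) by 38 high, with a half-round wooden batten, radius 20, running along its own x across the middle of its top; the batten's centre line lies at the height of the block's top (38), its crown at 58. Origin: centre of the underside. z up.
- ridge (a point): Middle of the batten's crown, 58 above the bench; axes as the stud's. The batten's centre line is 20 below it; turning the gauge about that line keeps its foot on the batten.
- gauge: Loose gauge, 0.4-0.6 kg. Foot 44 (x) by 130 (y) by 10; on it a case, x -16 to 10, y +-55, up to z 115, its white dial facing +x; on top a black square handle 30 by 30, z 115 to 170. Origin: centre of the foot's underside; z along the handle, x nearly along the batten. Starts rolled about +0.30 rad about its x: foot's middle on the batten, -y end down on the block. Tips over if let go upright.
- pointer (a joint): Pendulum pointer behind the dial glass, pivot 103 above the foot's underside; hangs plumb, swings die away in 1 to 2 s. Value: its angle in the dial, rad, about the gauge's +x, 0 along the gauge's -z; so it reads minus the gauge's roll about its own +x.
- pointer_tip (a point): Tip of the black pointer, 60 from the pivot. Axes turn with the pointer: z points from tip to pivot.
- mark (a joint): Set mark behind the dial glass, a black inverted T at the dial's lower rim, 66 to 86 from the same pivot; differs each time, within 10 degrees of the dial's middle, and stays put. Value: its angle in rad, counted like the pointer's; the pointer is on the mark when the two are equal.
- mark_tip (a point): Inner end of the set mark, 66 from the pivot. Axes turn with the mark: z points to the pivot.
- recorder: Reading recorder, fixed to the bench: grey box 100 (x) by 150 (y) by 45 high, with a dark screen and a small idle grey dial (18 across) on the +y half of its top and the round push button on the -y half. Origin: centre of its underside.
- start (a joint): Start button's travel in m: 0 up, 0.006 fully down; springs back. Pressing it fully down takes about 5 N, along -z.
- start_top (a point): Centre of the top face of the start button (28 across), on the recorder, moving with the button.
- offcut: Bystander: plain loose timber block 89 by 120 by 38 high, no batten. Origin: centre of underside.
- tape: Bystander: grey tape measure case 70 by 40 by 65 high. Origin: centre of underside.
- hammer: Bystander: hammer lying on the bench. Origin within its handle line.
- driver: Bystander: screwdriver lying on the bench.
- spray: Bystander: bottle 60 across, 170 high, standing. Origin: centre of underside.
- screwbox: Bystander: open cardboard box 110 by 80 by 50 high. Origin: centre of underside.
- coupling: Bystander: steel cylinder 34 across, 50 high, standing. Origin: centre of underside.
There are look-alikes about, which are no part of the job. What is shaped like the stud but yellow is not meant.

How it is judged:
By the outcome, as a careful person would: the job done as asked, in the order asked, and still so for the second after the job is handed in, while the arm keeps its last pose, push and grip.
It also fails if it takes over 54 s, if anything falls off the work surface, if the arm or the gripper's body presses on something with over 40 N, if the wrist force passes 120 N, or if a joint passes its speed limit or range.

### The arm

A 6-joint arm with a two-finger parallel gripper is mounted at the origin on the work surface. World frame = base frame: x ahead of the robot, y to its left, z up, the work surface at z = 0. Lengths are in m, angles in degrees, forces in N, time in s.
With the tool pointing down it reaches from about 0.425 to 1.125 m from the base axis. Payload 14.9 kg.
Tool frame: the origin (TCP) lies on the front face of the gripper's body, between the roots of the fingers; the fingertips stand 78 mm ahead of it and the grasp point (between the pads) lies 60 mm ahead of it (ctrl.nose_length is the distance from the TCP to the fingertips, in m); z points along the fingers, y is the line along which they close (so a half turn about z gives the same grasp; the last joint's range is limited). The gripper opens to 91 mm and grips with 3 to 60 N. Pads are 32 mm wide; open, the fingers measure 118 mm over their backs; the gripper's body (76 mm by 178 mm) begins 60 mm behind the grasp point.
Start: joints at [-71.866, 21.709, 99.362, -0, 58.929, -1.908], TCP at [0.24, -0.658, 0.292] pointing down, gripper open.
Joint ranges: [-158.91, 158.91], [-42.39, 125.64], [0.06, 152.35], [-60.88, 240.88], [17.5, 164.5], [-176.32, 176.32]. Speed limits (degrees/s): [108.29, 108.29, 136.94, 180, 180, 180].

### API

Orientations are given as [roll, pitch, yaw] about the fixed x, y, z axes, in that order (R = Rz(yaw) Ry(pitch) Rx(roll)).
In Python, from workcell import ctrl, kinematics, eyes, close_job gives the robot as it stands. Calls block until the motion is done:
- ctrl.reach(position, orientation): joint-space move of the TCP to a pose.
- ctrl.servo_line(position, speed=0.15, orientation=None): straight line of the TCP; orientation=None keeps the orientation; speed is the mean speed in m/s.
- ctrl.set_joints(angles): joint-space move.
- ctrl.grip(opening, newtons=None): opening from 0.0 (shut) to 1.0 (fully open); newtons is the grip in N (None keeps the last); returns when the fingers have stopped.
- ctrl.dwell(seconds).
- kinematics.inverse_kinematics(position, orientation): joint angles nearest the present ones, or None.
- ctrl.observe(): the state.
- eyes.capture(name): name is "scene" or "top" or "wrist"; returns a dict with "frame" (384x512x3 uint8, red, green, blue), "fx", "fy", "cx", "cy" (pixels), "pose" (4x4, takes a point from camera to world coordinates). Camera axes: x right, y down, z forward; pixel columns grow to the right and rows downward; lengths in m; the calibration is good to about 2 mm. The wrist camera is an equidistant fisheye: a pixel r from the principal point sees the ray r / f radians off the axis. A picture is of the moment at which its call begins. There is no depth.
A pose or a line that the arm cannot do raises ctrl.PlanningError and nothing moves.
- close_job(): hands the job in; it is judged then, once.
The state is a dict: "time_s": time; "qpos": joint angles; "joint_velocities": joint speeds; "tau": joint torques, N m; "ee_pos": TCP position; "eef_rot": TCP orientation; "wrist_force": force on the tool from outside, world axes, zero at the start; "moment": the same for the moment, N m; "gripper_width": opening from 0.0 (shut) to 1.0 (fully open); "gripper_force": force on a finger pad.
Only numpy, scipy, OpenCV 4.12 (cv2) and the standard library are available. Lean on these libraries where they do the work, as an engineer would, in place of code of your own. Each camera call takes 0.05 s, during which the arm holds its last target. There are 200 camera calls.

## Working session

There is one attempt and no reset: what is moved stays moved. The work goes in short steps, each a Python script; the robot and the scene stay as the last script left them, time stands still between calls to the robot, and variables do not carry over. Pictures are saved under pics/ and viewed, at most 10 in all, crops included, and the job is handed in when it is done.

```bash
ls; mkdir -p pics; python3 - <<'E'
from workcell import ctrl,eyes
import cv2,numpy as np,pickle
d={}
for n in("scene","top"):
    c=eyes.capture(n);d[n]=c
    cv2.imwrite(f"pics/{n}0.png",c["frame"][:,:,::-1]);print(n,c["fx"],c["cx"],c["cy"],np.round(c["pose"],3).tolist())
pickle.dump(d,open("d0.pkl","wb"))
print(ctrl.observe())
E
```

```text
pics
scene 452.2159847369559 256.6241410159115 190.5824242628953 [[-0.488, 0.539, -0.686, 1.284], [0.873, 0.309, -0.378, 0.391], [0.009, -0.783, -0.621, 0.844], [0.0, 0.0, 0.0, 1.0]]
top 422.3580495904949 261.5366315077713 194.57012280416328 [[-0.029, -0.986, 0.163, 0.267], [-1.0, 0.027, -0.016, -0.041], [0.011, -0.163, -0.987, 1.44], [0.0, 0.0, 0.0, 1.0]]
{'time_s': 0.1, 'qpos': array([-7.18679541e+01,  2.17350667e+01,  9.93927765e+01, -1.94238629e-03,
        5.89272317e+01, -1.90803162e+00]), 'joint_velocities': array([-0.07400369, -0.09987251, -0.14048496,  0.0051703 , -0.11048315,
        0.05588188]), 'tau': array([ 1.00895042e-03, -7.65037036e+01, -4.35295129e+01,  6.52396842e-02,
        3.98863025e-02, -1.58970147e-05]), 'ee_pos': array([ 0.23977573, -0.65735593,  0.29165478]), 'eef_rot': array([-1.79944900e+02, -1.71941522e-04,  2.00410808e+01]), 'wrist_force': array([ 0.436446  , -0.54367065, -0.21532983]), 'moment': array([ 0.02243295, -0.02284024,  0.04151628]), 'gripper_force': 0.0, 'gripper_width': 1.0002779885050426}
```

View pics/scene0.png

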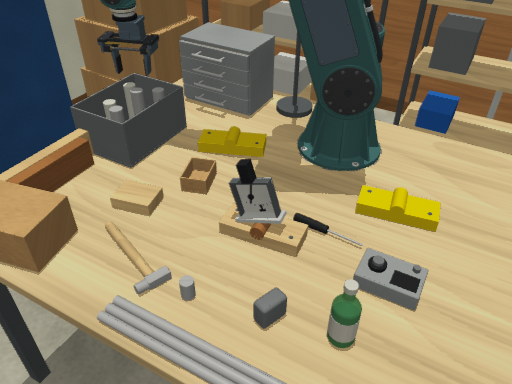

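View pics/top0.png

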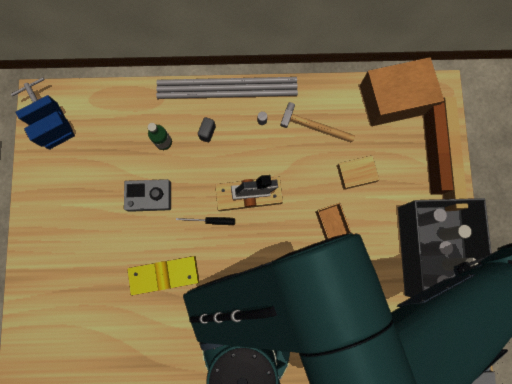

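The scene view shows the gauge at about (258,200) on the pale stud (263,228). Yellow look-alikes are at (232,142) and (398,207), so the pale one is meant. The recorder is at (390,277), and there is only one. I'll confirm with one enlarged crop of both.

```bash
python3 - <<'E'
import cv2,numpy as np
s=cv2.imread("pics/scene0.png");t=cv2.imread("pics/top0.png")
a=cv2.resize(s[155:255,210:310],(400,400),interpolation=2)
b=cv2.resize(s[245:310,345:435],(400,289),interpolation=2)
c=cv2.resize(t[165:220,205:295],(400,244),interpolation=2)
d=cv2.resize(t[170:220,110:185],(400,267),interpolation=2)
o=np.zeros((600,800,3),np.uint8)
o[:300,:300]=cv2.resize(a,(300,300));o[300:589,:400]=b;o[:244,400:]=c;o[300:567,400:]=d
cv2.imwrite("pics/crop1.png",o)
E
```

```text
(no output)
```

View pics/crop1.png

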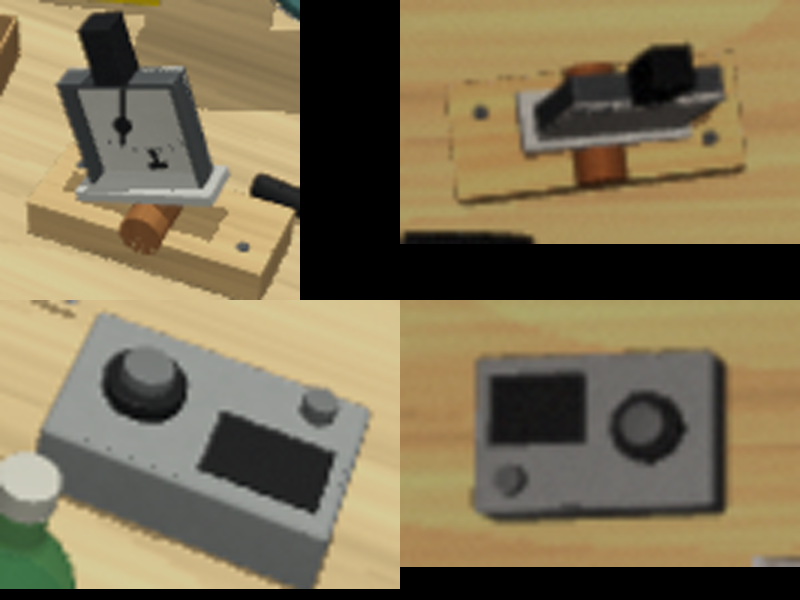

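The crops confirm it. The pale stud has a brown batten and carries the gauge, with the black pointer at crop (122,125) and the inverted T at (157,160). The button is the round cap on a dark collar, at scene (378.8,260.7) and top (155,193.4). Next I'll triangulate.

```bash
cat > h.py <<'E'
import numpy as np,cv2,pickle
from scipy.spatial.transform import Rotation as Ro
def ray(c,p):
    v=np.array([(p[0]-c["cx"])/c["fx"],(p[1]-c["cy"])/c["fy"],1.]);v=c["pose"][:3,:3]@v
    return c["pose"][:3,3],v/np.linalg.norm(v)
def fray(c,p):
    u=np.array([p[0]-c["cx"],p[1]-c["cy"]]);r=np.hypot(*u);th=r/c["fx"]
    v=np.r_[u/max(r,1e-9)*np.sin(th),np.cos(th)];return c["pose"][:3,3],c["pose"][:3,:3]@v
def fproj(c,X):
    q=c["pose"][:3,:3].T@(np.asarray(X)-c["pose"][:3,3]);r=np.hypot(q[0],q[1]);th=np.arctan2(r,q[2])
    return np.array([c["cx"],c["cy"]])+c["fx"]*th*q[:2]/r
def proj(c,X):
    q=c["pose"][:3,:3].T@(np.asarray(X)-c["pose"][:3,3]);return np.array([c["cx"]+c["fx"]*q[0]/q[2],c["cy"]+c["fy"]*q[1]/q[2]])
def tri(*rs):
    A=0;b=0
    for o,v in rs:
        P=np.eye(3)-np.outer(v,v);A=A+P;b=b+P@o
    X=np.linalg.solve(A,b);return X,max(np.linalg.norm((np.eye(3)-np.outer(v,v))@(X-o)) for o,v in rs)
def hit(r,p0,n):
    o,v=r;return o+v*(np.dot(np.subtract(p0,o),n)/np.dot(v,n))
E
python3 - <<'E'
from h import *
d=pickle.load(open("d0.pkl","rb"));s,t=d["scene"],d["top"]
np.set_printoptions(precision=4,suppress=True)
for n,a,b in[("button",(378.8,260.7),(155,193.4)),("f-y",(236,220),(270.25,195.4)),("f+y",(280,221),(234.25,198.75)),("b+y",(286,211.7),(231.5,185.9)),("handle",(246,161),(264.5,179))]:
    print(n,*tri(ray(s,a),ray(t,b)))
# recorder corners on top plane from top cam
for p in[(478,358),(715,352),(715,505),(480,512)]:
    print(hit(ray(t,(110+(p[0]-400)*.1875,170+(p[1]-300)*.1873)),[0,0,.045],[0,0,1]))
from workcell import ctrl,kinematics,eyes
c=eyes.capture("wrist");R=Ro.from_euler("xyz",ctrl.observe()["eef_rot"],degrees=True).as_matrix()
print("cam in tool",R.T@(c["pose"][:3,3]-ctrl.observe()["ee_pos"]),(R.T@c["pose"][:3,:3]).tolist(),c["fx"],c["cx"],c["cy"])
E
```

```text
button [0.5071 0.2899 0.0597] 0.0014757496887451347
f-y [ 0.501  -0.0983  0.0079] 0.004844537591402398
f+y [0.4854 0.0252 0.048 ] 0.0028877628176196095
b+y [0.5133 0.0405 0.1093] 0.008378276543102789
handle [ 0.5118 -0.068   0.2225] 0.0031337714124659312
[0.5555 0.394  0.045 ]
[0.5553 0.2454 0.045 ]
[0.4583 0.2448 0.045 ]
[0.4579 0.3904 0.045 ]
cam in tool [ 0.0717  0.     -0.0922] [[-0.00020511661725329034, -0.9669674807990929, -0.2548996841979751], [0.999999567611986, 3.286059162707511e-05, -0.0009293524737459311], [0.0009070297747408013, -0.2548997646080428, 0.9669670559536919]] 297.3186396354542 255.80659008658554 190.7025616836318
```

```bash
python3 - <<'E'
from h import *
np.set_printoptions(precision=4,suppress=True)
d=pickle.load(open("d0.pkl","rb"));s,t=d["scene"],d["top"]
for a,b in[((280,221),(231.5,185.9)),((286,211.7),(234.25,198.75))]:print(tri(ray(s,a),ray(t,b)))
print("spray",hit(ray(t,(160,140)),[0,0,.1],[0,0,1]))
from workcell import ctrl,eyes
B=np.array([.507,.290])
p=ctrl.observe()["ee_pos"]
ctrl.servo_line([p[0],p[1],.40],.3)
ctrl.grip(0.0,20)
ctrl.reach([*B,.40],[180,0,0])
ctrl.servo_line([*B,.160],.2)
f0=ctrl.observe()["wrist_force"][2];z=.160;zc=None
while z>.118:
    z-=.001;ctrl.servo_line([*B,z],.02);o=ctrl.observe();f=o["wrist_force"][2]-f0
    if abs(f)>.4: print(round(z,4),np.round(o["ee_pos"],4),round(f,2))
    if f>11:break
print(o["wrist_force"],o["time_s"])
c=eyes.capture("scene");cv2.imwrite("pics/press.png",cv2.resize(c["frame"][200:310,330:450,::-1],None,fx=4,fy=4))
E
```

```text
(array([0.5209, 0.0362, 0.0815]), np.float64(0.0020087255825092373))
(array([0.4781, 0.0299, 0.0775]), np.float64(0.0038602390271825493))
spray [0.6775 0.2646 0.1   ]
0.156 [0.507  0.29   0.1559] -0.58
0.155 [0.507  0.29   0.1549] 0.46
0.153 [0.507 0.29  0.153] -0.76
0.152 [0.507 0.29  0.152] -1.26
0.151 [0.5069 0.29   0.1509] -0.65
0.15 [0.507 0.29  0.15 ] -0.62
0.149 [0.507 0.29  0.149] -0.78
0.147 [0.507  0.29   0.1469] -1.16
0.145 [0.5071 0.2901 0.1451] 2.48
0.144 [0.5071 0.2901 0.144 ] 1.53
0.143 [0.5071 0.2901 0.143 ] 2.54
0.142 [0.5071 0.2901 0.142 ] 3.29
0.141 [0.5071 0.2901 0.141 ] 4.07
0.14 [0.5071 0.2901 0.14  ] 4.14
0.139 [0.5071 0.2901 0.1394] 12.32
[-1.9058 -0.7433 12.5618] 12.0583
```

The button met resistance at TCP z 0.1455 and hit a hard stop at 0.1394, so it went through the full 6 mm. Next I'll release it and look at the dial from close by.

```bash
python3 - <<'E'
from h import *
from workcell import ctrl,eyes
np.set_printoptions(precision=4,suppress=True)
B=[.507,.290]
ctrl.servo_line([*B,.19],.15);c=eyes.capture("scene");cv2.imwrite("pics/rel.png",c["frame"][:,:,::-1])
ctrl.servo_line([*B,.36],.3)
R=Ro.from_euler("z",7,degrees=True)*Ro.from_euler("y",40,degrees=True)*Ro.from_euler("x",180,degrees=True)
rpy=R.as_euler("xyz",degrees=True);print(rpy,R.as_matrix()[:,2])
ctrl.grip(1.0)
for x in (.67,.70):
  try:
    ctrl.reach([x,-.02,.31],rpy);break
  except ctrl.PlanningError as e:print(e)
ctrl.dwell(.3)
o=ctrl.observe();print(o["ee_pos"],o["eef_rot"],o["time_s"])
c=eyes.capture("wrist");pickle.dump(c,open("w1.pkl","wb"))
f=c["frame"][:,:,::-1];cv2.imwrite("pics/w1.png",cv2.resize(f,(800,600),interpolation=2))
E
```

```text
[180.  40.   7.] [-0.638  -0.0783 -0.766 ]
[ 0.6699 -0.0192  0.3104] [179.9878  39.9599   7.0482] 16.3417
```

View pics/w1.png

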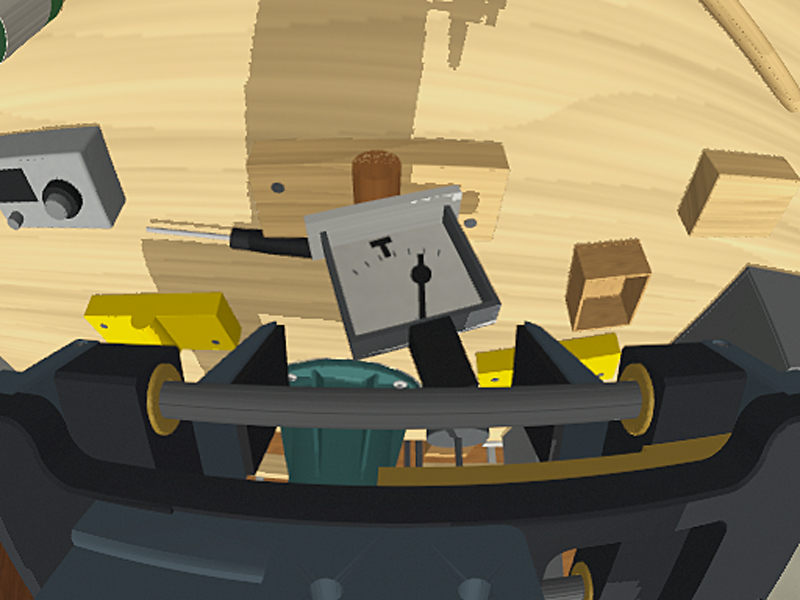

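The wrist view is upside down in world terms. It shows the pointer vertical at column 421 with its tip near row 253, the T mark at (382,245), the batten end at (377,175), and the stud corners at (250,140) and (508,142). I'll enlarge the dial and stud to get precise pixels.

```bash
python3 - <<'E'
from h import *
c=pickle.load(open("w1.pkl","rb"));f=c["frame"][:,:,::-1]
a=cv2.resize(f[85:235,150:335],None,fx=4,fy=4,interpolation=cv2.INTER_CUBIC)
for i in range(0,740,40):cv2.line(a,(i,0),(i,6),(0,0,255),1)
for i in range(0,600,40):cv2.line(a,(0,i),(6,i),(0,0,255),1)
cv2.imwrite("pics/w1c.png",a)
# dark-on-white blobs within dial
g=f.max(axis=2);m=((g<70)*255).astype(np.uint8);m[:140]=0;m[207:]=0;m[:,:222]=0;m[:,300:]=0
n,l,st,ce=cv2.connectedComponentsWithStats(m)
for i in range(1,n):
    if st[i][4]>8:print(st[i],ce[i])
E
```

```text
[283 140  17  34 243] [292.66255144 152.85185185]
[237 151  14  14  79] [244.50632911 156.49367089]
[263 163  37  44 412] [276.52912621 190.30825243]
[222 199   3   8  14] [222.5        203.28571429]
```

View pics/w1c.png

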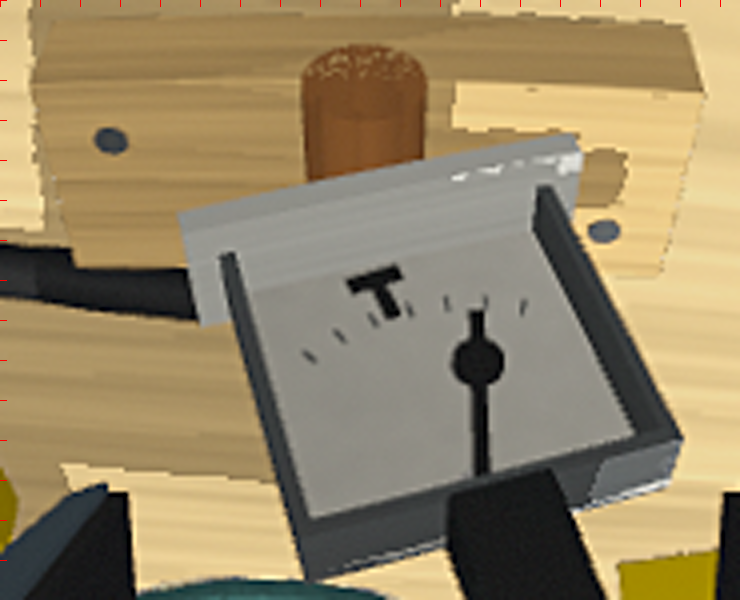

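```bash
python3 - <<'E'
from h import *
np.set_printoptions(precision=4,suppress=True)
c=pickle.load(open("w1.pkl","rb"))
px=lambda u,v:(150+(u+.5)/4-.5,85+(v+.5)/4-.5)
Z=[0,0,1]
C=[hit(fray(c,px(*p)),[0,0,.038],Z) for p in[(33,82),(705,93),(660,278)]]
print(C,np.linalg.norm(C[0]-C[1]),np.linalg.norm(C[2]-C[1]))
e=C[0]-C[1];yaw=np.arctan2(-e[0],e[1]);xs=np.array([np.cos(yaw),np.sin(yaw),0]);ys=np.array([-np.sin(yaw),np.cos(yaw),0])
ctr=(C[0]+C[1])/2-.0445*xs;print("yaw",np.degrees(yaw),"stud",ctr)
for xo in(-.01,0,.01):
 for dy in(-3,0,3):
  a=yaw+np.radians(dy);xg=np.array([np.cos(a),np.sin(a),0]);yg=np.array([-xg[1],xg[0],0])
  p0=ctr+xg*xo;P=lambda u,v:hit(fray(c,px(u,v)),p0,xg)
  t=P(477,310);piv=t+[0,0,.06];m1=P(395,317);m2=P(372,273)
  ang=lambda q,o:np.arctan2((q-o)@yg,-(q-o)[2])
  # rotation about +x takes -z toward +y
  print(xo,dy,"m1 r",np.linalg.norm(m1-piv),np.degrees(ang(m1,piv)),"m2 r",np.linalg.norm(m2-piv),np.degrees(ang(m2,piv)),"dirT",np.degrees(ang(m2,m1)),"ptr",np.degrees(ang(t,P(482,470))),
   "roll by foot",np.degrees(np.arctan2((P(180,213)-P(580,135))[2],(P(180,213)-P(580,135))@yg)),np.linalg.norm(P(180,213)-P(580,135)), "tip rel axis",(piv-ctr)@yg,piv[2]-.038)
E
```

```text
[array([0.5405, 0.0921, 0.038 ]), array([ 0.5601, -0.1233,  0.038 ]), array([ 0.4714, -0.1324,  0.038 ])] 0.21623547507047675 0.0891554742891195
yaw 5.202378064656805 stud [ 0.506  -0.0196  0.038 ]
-0.01 -3 m1 r 0.061083509691165196 25.56821231869799 m2 r 0.08108910603361874 24.956168689822302 dirT 23.088425844239456 ptr -0.09858027965999164 roll by foot 20.675929178555 0.1523633400751823 tip rel axis -0.03747677556226746 0.10679157801905073
-0.01 0 m1 r 0.06207870480984019 24.91396965687972 m2 r 0.08239399989972149 24.361792561305958 dirT 22.675223648786968 ptr -0.09798958215450869 roll by foot 17.770122992603294 0.1493958012091474 tip rel axis -0.03672718372148564 0.10847526154598908
-0.01 3 m1 r 0.06309834744763702 24.34928043029958 m2 r 0.0837337514522104 23.851497869593413 dirT 22.329945167605555 ptr -0.0976720386128231 roll by foot 14.719699507415855 0.14727085533711715 tip rel axis -0.03608249305360045 0.11011955886599856
0 -3 m1 r 0.06084830020569097 24.7207438209477 m2 r 0.08016628332737027 24.327326713707443 dirT 23.088425844239435 ptr -0.09858027965998754 roll by foot 20.6
[... 620 characters left out ...]
843778 m2 r 0.07925334153642036 23.683918112011828 dirT 23.088425844239442 ptr -0.0985802796599932 roll by foot 20.67592917855501 0.14177260545357706 tip rel axis -0.03461948169365977 0.12418628832599726
0.01 0 m1 r 0.06157085670759115 23.277762552374817 m2 r 0.08048318046548808 23.136171546992326 dirT 22.675223648786933 ptr -0.09798958215449549 roll by foot 17.770122992603277 0.13900445374943435 tip rel axis -0.03493149019340752 0.12576439583911544
0.01 3 m1 r 0.06253350274833427 22.76730238635023 m2 r 0.0817373879530947 22.664545640929745 dirT 22.32994516760553 ptr -0.09767203861282685 roll by foot 14.719699507415822 0.13699330510166371 tip rel axis -0.03533845611413367 0.12735133715664976
```

The dial analysis gives the mark 22.4° ahead of the pointer (with the pointer about 5 mm in front of the mark plate). With roll at about 17.5°, the target roll is about −5°. Next I'll hover over the handle along the gauge axis and check the alignment.

```bash
cat >> h.py <<'E'
yaw=5.2;CT=np.array([.506,-.0196,.038]);XO=-.002;GZ=.145
def pose(phi,gz=GZ,xo=XO,dn=0.,dy=0.):
    """TCP pose for gauge roll phi (deg), grasp point at gauge height gz"""
    G=Ro.from_euler("z",yaw,degrees=True)*Ro.from_euler("x",phi,degrees=True)
    p=CT+G.apply([xo,dy,.02+gz+.06+dn]);return p,(G*Ro.from_euler("x",180,degrees=True)).as_euler("xyz",degrees=True)
E
python3 - <<'E'
from h import *
from workcell import ctrl,eyes,kinematics
np.set_printoptions(precision=4,suppress=True)
for a in(17.5,5,-6,-10):print(a,kinematics.inverse_kinematics(*pose(a)))
p=ctrl.observe()["ee_pos"];ctrl.servo_line([p[0],p[1],.37],.25)
ctrl.reach(*pose(17.5,dn=.06));ctrl.dwell(.3)
c=eyes.capture("wrist");pickle.dump(c,open("w2.pkl","wb"));o=ctrl.observe();print(o["time_s"],o["ee_pos"],pose(17.5,dn=.06))
f=c["frame"][:,:,::-1].copy()
G=Ro.from_euler("z",yaw,degrees=True)*Ro.from_euler("x",17.5,degrees=True)
a=cv2.resize(f,(800,600),interpolation=2)
for q in[(15,15,170),(15,-15,170),(-15,15,170),(-15,-15,170),(22,65,0),(22,-65,0),(10,55,115),(10,-55,115)]:
    u=fproj(c,CT+G.apply(np.array(q)/1e3+[XO,0,.02]));print(q,u*1.5625);cv2.circle(a,tuple(int(v) for v in (u+.5)*1.5625-.5),3,(0,0,255),1)
cv2.imwrite("pics/w2.png",a)
E
```

```text
17.5 [-18.1281  10.8262 119.8306  19.0181  57.9246  55.2961]
5 [ -8.8985   7.0073 122.0813   6.1336  52.2916  72.0892]
-6 [  0.0192   6.1481 123.1533  -7.7632  50.4142  89.7558]
-10 [  3.305    6.4691 123.3143 -12.977   50.6112  96.3955]
17.85 [ 0.5123 -0.1048  0.3096] (array([ 0.5118, -0.1051,  0.3098]), array([-162.5,   -0. ,    5.2]))
(15, 15, 170) [364.8052 316.2801]
(15, -15, 170) [435.9147 316.3588]
(-15, 15, 170) [366.3977 380.8965]
(-15, -15, 170) [434.1368 380.9689]
(22, 65, 0) [317.2191 243.5303]
(22, -65, 0) [483.3155 243.7171]
(10, 55, 115) [299.6747 295.1096]
(10, -55, 115) [500.9097 295.3349]
```

View pics/w2.png

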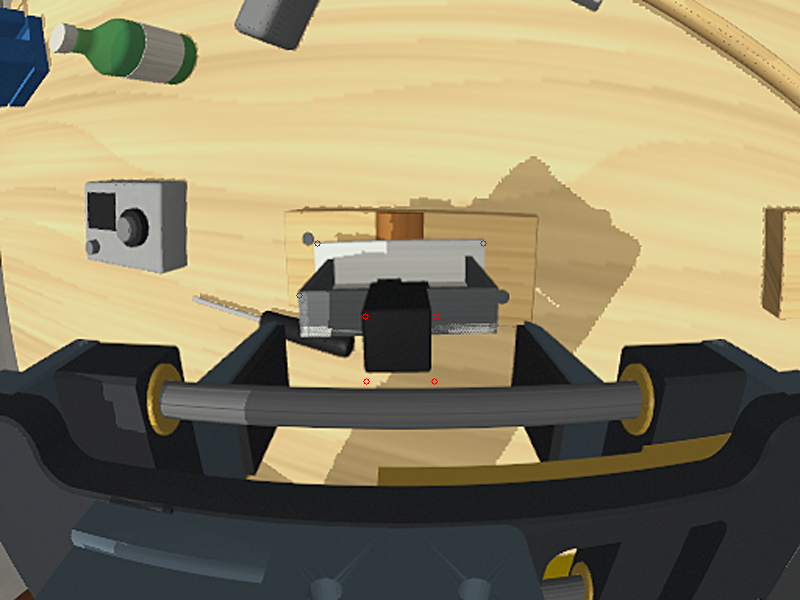

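The overlay matches the foot and stud. The handle sits about 4 mm further +x and 1 mm +y than predicted. I'll correct for that, descend, grip and start rocking.

```bash
sed -i 's/^yaw=5.2;\(.*\)XO=-.002/yaw=5.2;\1XO=.002/' h.py; cat >> h.py <<'E'
DY=.001
def arc(ctrl,a,b,dn=0.,step=3.5,v=.05):
    n=max(1,int(np.ceil(abs(b-a)/step)))
    for k in range(1,n+1):
        phi=a+(b-a)*k/n;p,r=pose(phi,dn=dn,dy=DY);ctrl.servo_line(list(p),v,list(r))
        print("phi %.1f F %s"%(phi,np.round(ctrl.observe()["wrist_force"],1)))
E
python3 - <<'E'
from h import *
from workcell import ctrl,eyes
np.set_printoptions(precision=4,suppress=True)
p,r=pose(17.5,dy=DY,dn=.06);ctrl.servo_line(list(p),.1,list(r))
p,r=pose(17.5,dy=DY);ctrl.servo_line(list(p),.1,list(r));ctrl.dwell(.2)
print("F0",ctrl.observe()["wrist_force"])
ctrl.grip(0.0,30);ctrl.dwell(.2);o=ctrl.observe();print(o["wrist_force"],o["gripper_width"]*91,o["gripper_force"],o["time_s"])
c=eyes.capture("wrist");pickle.dump(c,open("w3.pkl","wb"));pickle.dump(eyes.capture("scene"),open("s3.pkl","wb"))
arc(ctrl,17.5,-4.9);ctrl.dwell(1.5)
o=ctrl.observe();print(o["wrist_force"],o["moment"],o["ee_pos"],pose(-4.9,dy=DY),o["time_s"])
c=eyes.capture("wrist");pickle.dump(c,open("w4.pkl","wb"));s=eyes.capture("scene");pickle.dump(s,open("s4.pkl","wb"))
a=cv2.resize(c["frame"][115:215,175:335,::-1],(800,500),interpolation=cv2.INTER_CUBIC)
b=cv2.resize(s["frame"][150:260,210:320,::-1],(600,600),interpolation=cv2.INTER_CUBIC)
cv2.imwrite("pics/w4.png",a);cv2.imwrite("pics/s4.png",b)
E
```

```text
F0 [0.5322 0.0311 0.372 ]
[0.7283 1.0128 0.8363] 30.353943708372235 29.991876482963562 20.2083
phi 14.3 F [-0.2 -2.1 -0.6]
phi 11.1 F [ 0.2 -2.4  0.4]
phi 7.9 F [-0.1 -1.8  1.2]
phi 4.7 F [-0.2 -0.7  1.6]
phi 1.5 F [ 0.5 -1.6  2.2]
phi -1.7 F [-0.6 -2.   3.1]
phi -4.9 F [-0.2 -2.8  4.4]
[ 0.2234 -2.0178  5.9475] [-0.4807  0.0943  0.0331] [0.5063 0.0004 0.2622] (array([0.5062, 0.0007, 0.2621]), array([175.1,   0. ,   5.2])) 24.6083
```

View pics/w4.png

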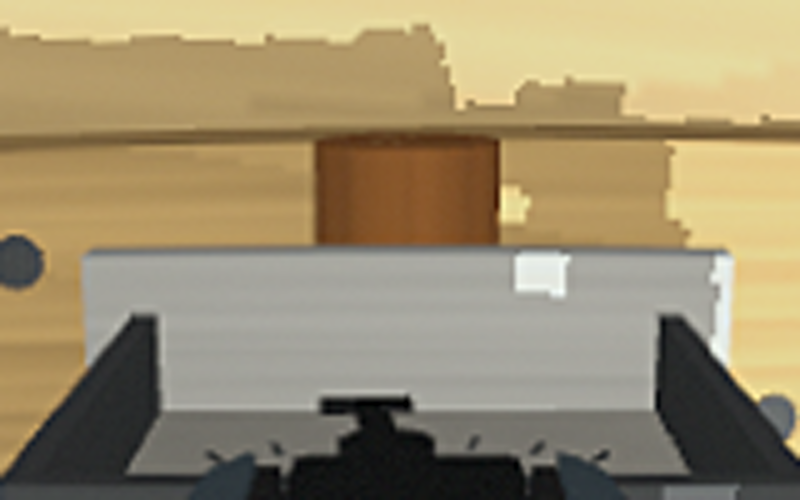

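View pics/s4.png

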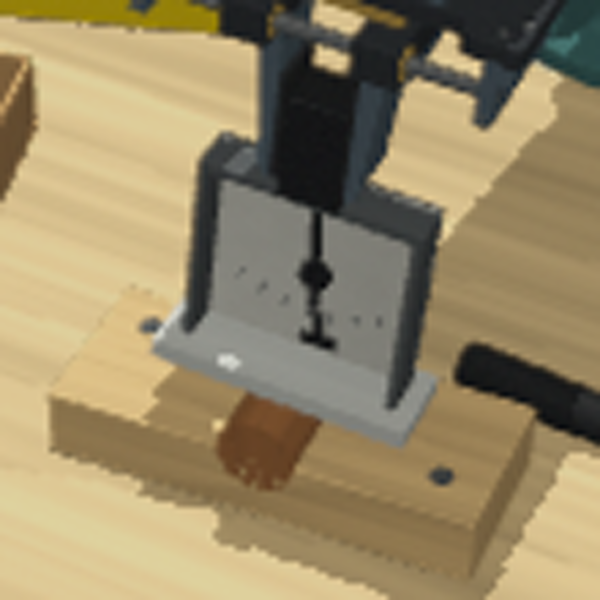

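The wrist view shows the foot centred on the batten (foot mid col 408, batten mid 407.5) and the T bar at (365,405). The scene view shows the pointer (314,275) to the T (318,340), almost in line. For a fine measure of the mark angle, I'll use the dial's own tick marks in the close view.

```bash
python3 - <<'E'
from h import *
from workcell import ctrl
np.set_printoptions(precision=2,suppress=True)
c=pickle.load(open("w1.pkl","rb"));px=lambda u,v:(150+(u+.5)/4-.5,85+(v+.5)/4-.5)
T=[(310,356),(340,336),(375,320),(410,310),(447,302),(485,300),(524,306)]
a=np.radians(yaw);xg=np.array([np.cos(a),np.sin(a),0]);yg=np.array([-xg[1],xg[0],0])
from scipy.optimize import least_squares
for xm in(-.003,.002):
  q=np.array([[(w-CT)@yg,w[2]] for w in(hit(fray(c,px(*p)),CT+xg*xm,xg) for p in T+[(395,317),(372,273),(383,297)])])
  # pivot from known gauge kinematics: axis + .123 n(roll)
  for roll in(16.5,17.2,18):
    r=np.radians(roll);pv=np.array([-.123*np.sin(r),.038+.123*np.cos(r)])
    d=q-pv;print(xm,roll,np.degrees(np.arctan2(d[:,0],-d[:,1]))-roll,np.hypot(*d.T)*1e3)
# wrist w4: mark angle from bar centre / ticks, gauge aligned to tool
c=pickle.load(open("w4.pkl","rb"));o=ctrl.observe();print(o["eef_rot"])
G=Ro.from_euler("xyz",o["eef_rot"],degrees=True)*Ro.from_euler("x",180,degrees=True)
org=o["ee_pos"]-G.apply([0,DY,.205]);P4=lambda u,v:(175+(u+.5)/5-.5,115+(v+.5)/5-.5)
for x in(.0,.004,.008):
  for n,p in[("bar",(365.5,405)),("tickL",(278,450)),("tickR",(538,448)),("t2L",(215,456)),("t2R",(602,456)),("t1R",(474,442))]:
    w=G.inv().apply(hit(fray(c,P4(*p)),org+G.apply([x,0,0]),G.apply([1,0,0]))-org)*1e3
    print(x,n,w,"ang",np.degrees(np.arctan2(w[1],103-w[2])),"r",np.hypot(w[1],103-w[2]))
E
```

```text
-0.003 16.5 [ 32.16  21.9   11.07   0.94  -9.49 -19.73 -30.25   5.65   5.78   6.07] [66.21 66.02 65.88 65.78 66.9  67.73 67.48 64.53 84.36 73.56]
-0.003 17.2 [ 32.55  22.4   11.65   1.55  -8.92 -19.22 -29.84   6.28   6.09   6.53] [67.02 66.59 66.17 65.82 66.66 67.23 66.72 64.69 84.52 73.73]
-0.003 18 [ 32.98  22.96  12.3    2.24  -8.26 -18.63 -29.35   6.99   6.45   7.06] [67.95 67.25 66.53 65.87 66.41 66.67 65.88 64.89 84.71 73.93]
0.002 16.5 [ 34.59  24.02  12.78   2.21  -8.75 -19.5  -30.56   7.17   6.92   7.41] [63.3  62.65 62.1  61.71 62.6  63.31 63.07 60.61 80.08 69.49]
0.002 17.2 [ 35.    24.57  13.43   2.9   -8.09 -18.91 -30.08   7.87   7.29   7.93] [64.16 63.27 62.44 61.77 62.38 62.82 62.31 60.81 80.27 69.69]
0.002 18 [ 35.44  25.17  14.15   3.69  -7.32 -18.22 -29.5    8.67   7.7    8.53] [65.15 63.99 62.85 61.87 62.15 62.27 61.46 61.05 80.49 69.93]
[175.16  -0.01   5.15]
0.0 bar [-0.    8.33 42.78] ang 7.879585776638861 r 60.795781945018575
0.0 tickL [ 0.   21.71 69.54] ang 32.98139899758782 r 39.88410750332287
0.0 tickR [ -0.   -20.23  68.46] ang -30.363781246770188 r 40.027
[... 428 characters left out ...]
99267 r 28.92761455012196
0.004 t2L [ 4.   29.83 85.37] ang 59.415297676486304 r 34.647570762132396
0.004 t2R [  4.   -28.4   85.37] ang -58.16409412413293 r 33.424544165706195
0.004 t1R [ 4.   -9.4  78.07] ang -20.659444161518035 r 26.645350481345336
0.008 bar [ 8.    7.51 71.19] ang 13.27486916031696 r 32.68548684283339
0.008 tickL [ 8.   19.39 94.97] ang 67.49229901492478 r 20.987973843245364
0.008 tickR [  8.   -17.87  94.01] ang -63.28826496974556 r 20.009741765438676
0.008 t2L [ 8.   28.12 97.9 ] ang 79.71531110454399 r 28.577020795616207
0.008 t2R [  8.   -26.66  97.9 ] ang -79.1637849574362 r 27.14849230610933
0.008 t1R [ 8.   -8.79 91.03] ang -36.288933422451244 r 14.854423643306962
```

```bash
python3 - <<'E'
from h import *
w=pickle.load(open("w4.pkl","rb"))["frame"];s=pickle.load(open("s4.pkl","rb"))["frame"]
a=cv2.resize(w[190:216,210:304,::-1],None,fx=8,fy=8,interpolation=0)
b=cv2.resize(s[185:216,250:290,::-1],None,fx=11,fy=11,interpolation=0)
o=np.zeros((600,752,3),np.uint8);o[:208]=a;o[230:230+b.shape[0],:440]=b;cv2.imwrite("pics/z4.png",o)
def cen(f,rows,lo,hi,bg):
    for r in rows:
        g=f[r,lo:hi].max(axis=1).astype(float);wt=np.clip(bg-g,0,None);wt[wt<25]=0
        x=np.arange(lo,hi);print(r,"c %.2f w %.1f"%((wt*x).sum()/max(wt.sum(),1),wt.sum()/bg),g.astype(int)[::1] if 0 else "")
print("wrist");cen(w,range(194,206),232,270,125)
print("scene");cen(s,range(187,216),262,276,150)
E
```

```text
wrist
194 c 249.16 w 4.6 
195 c 247.89 w 16.2 
196 c 247.85 w 14.8 
197 c 247.11 w 13.1 
198 c 249.44 w 6.2 
199 c 249.60 w 6.3 
200 c 250.31 w 6.8 
201 c 251.97 w 11.3 
202 c 252.14 w 15.9 
203 c 252.30 w 17.1 
204 c 252.49 w 17.0 
205 c 251.72 w 16.1 
scene
187 c 269.30 w 8.9 
188 c 270.64 w 6.5 
189 c 270.99 w 5.5 
190 c 271.02 w 3.8 
191 c 268.99 w 2.6 
192 c 267.48 w 2.0 
193 c 267.47 w 2.0 
194 c 267.47 w 2.0 
195 c 267.47 w 2.0 
196 c 267.47 w 2.0 
197 c 267.05 w 2.4 
198 c 267.21 w 3.7 
199 c 267.34 w 5.0 
200 c 267.39 w 5.5 
201 c 267.67 w 4.9 
202 c 267.56 w 3.7 
203 c 267.32 w 2.1 
204 c 266.49 w 2.2 
205 c 266.39 w 2.1 
206 c 266.97 w 1.4 
207 c 267.68 w 2.3 
208 c 269.72 w 2.8 
209 c 268.96 w 2.3 
210 c 267.10 w 2.5 
211 c 267.13 w 4.3 
212 c 268.04 w 5.3 
213 c 269.36 w 3.3 
214 c 270.83 w 0.8 
215 c 0.00 w 0.0
```

View pics/z4.png

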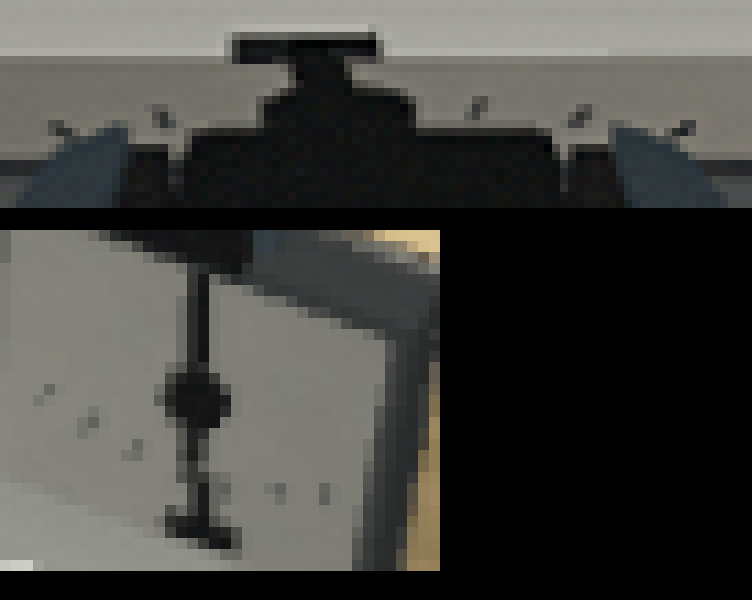

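The pointer is at 4.84° and the mark at 4.85–4.95°. In the scene view the two differ only by the expected parallax. The wrist force of about +6 N up shows the foot bearing on the batten, so I'm handing in.

```bash
python3 - <<'E'
from workcell import ctrl,close_job
ctrl.dwell(.5);o=ctrl.observe();print(o["wrist_force"],o["eef_rot"],o["gripper_force"],o["time_s"])
print(close_job())
E
```

```text
[-0.72702449 -1.3997758   5.55014056] [ 1.75163525e+02 -9.14964199e-03  5.15588653e+00] 29.994948506355286 25.2083
the job is handed in; nothing more can be done
None
```

The job is handed in at 25.2 s: the start button was pressed through its full 6 mm and released, and the gauge is held on the batten with its pointer on the set mark to within about 0.3° by my camera measurements; the hand-in returned no verdict.

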